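Close up the drying rack and unload the chopping boards

TASK

First assemble the drying rack: bring the open-ended middle section, then the closed-ended section, up to the section fixed on the worktop, each one tight against the low steel rail and butted flush against its neighbour with no gap, so the three make one straight rack with through grooves. Then move every chopping board from the wire dishwasher basket into the rack, one to a groove, standing upright on its long edge, fully down on the groove floor, with the rack still closed up. Let no board fall flat and leave the other things on the worktop where they are.

Things in the scene. Friction and masses are not known exactly. Their poses are not given: they have to be found in the camera images.
- anchor: White plastic rack section 139 (x) x 70 (y) x 45 mm high: 8 thick base, three grooves along y at x = -56, 0, 56, each between two 6 thick fins (15 inside, 27 over the fins, floor z = 8). Origin: underside centre. Fixed. -y end closed by a wall 8 thick, 47 high. Rail 18 high along +x: inner face x = 69.5, y -35 to 175. Middle section belongs at (0, 70) here, end one at (0, 140), same yaw.
- middle: White plastic rack section 139 (x) x 70 (y) x 45 mm high: 8 thick base, three grooves along y at x = -56, 0, 56, each between two 6 thick fins (15 inside, 27 over the fins, floor z = 8). Origin: underside centre. Loose, about 0.3 kg; both ends open; a grip lug (26 wide, 36 high) sticks out on its near side to x = -109.5. Grip from above across its central pair of fins.
- endpiece: White plastic rack section 139 (x) x 70 (y) x 45 mm high: 8 thick base, three grooves along y at x = -56, 0, 56, each between two 6 thick fins (15 inside, 27 over the fins, floor z = 8). Origin: underside centre. Loose, about 0.3 kg; its +y end has a wall 8 thick, 47 high, with a grip lug (26 wide, 36 high) out to y = 75; its open -y end meets the middle section.
- groove0 (a point): Middle of the finished rack's groove 0 (x = -56 in the fixed section's frame), on the groove floor, 8 above the worktop; axes as the fixed section's, y along the groove.
- groove1 (a point): Middle of the finished rack's groove 1 (x = 0 in the fixed section's frame), on the groove floor, 8 above the worktop; axes as the fixed section's, y along the groove.
- groove2 (a point): Middle of the finished rack's groove 2 (x = 56 in the fixed section's frame), on the groove floor, 8 above the worktop; axes as the fixed section's, y along the groove.
- basket: Fixed grey wire dishwasher basket, 215 (x) x 225 (y) mm, rim 58 high, floor 14 above the worktop; three places for boards at x = -64, 0, +64, each between two pairs of tines (14 apart in x, 52 high, at y = -45 and +45). Origin: centre of its underside.
- board_a: Wooden chopping board standing on its long edge in the basket: 10 thick (x), 176 long (y), 100 tall (z) mm, about 120 g. Origin: middle of its lower edge. May be absent.
- board_b: Wooden chopping board standing on its long edge in the basket: 10 thick (x), 176 long (y), 112 tall (z) mm, about 135 g. Origin: middle of its lower edge. May be absent.
- board_c: Wooden chopping board standing on its long edge in the basket: 10 thick (x), 176 long (y), 124 tall (z) mm, about 150 g. Origin: middle of its lower edge. May be absent.
- sponge: Bystander, to be left alone: yellow sponge 70 x 110 x 30. Origin at the middle of its underside.
- soap: Bystander, to be left alone: green washing-up liquid bottle 170 mm tall. Origin at the middle of its underside.
- mug: Bystander, to be left alone: white mug. Origin at the middle of its underside.
- bowl: Bystander, to be left alone: small bowl. Origin at the middle of its underside.
- jar: Bystander, to be left alone: glass jar. Origin at the middle of its underside.
- tablets: Bystander, to be left alone: cardboard box of dishwasher tablets 110 x 160 x 75. Origin at the middle of its underside.
Mind the look-alikes: they are no part of the job. Leave any green look-alike of the board_c alone. Leave any red look-alike of the middle alone.

How it is judged:
On the way, in this order (a step that is already met when the one before it is completed fails the run):
1. the middle section stands flush against the fixed section (y of middle in the frame of anchor between 0.067 and 0.0725 m and x of middle in the frame of anchor between -0.0035 and 0.0035 m and angle between the y axis of middle and the y axis of anchor, either way round below 0.03 rad and height (world z) of middle below 0.003 m and angle between middle's own z axis and vertical below 0.03 rad), for 0.2 s.
2. the end section is flush against the middle one: the rack is closed up (all of step 1 and y of endpiece in the frame of middle between 0.067 and 0.0725 m and x of endpiece in the frame of middle between -0.0035 and 0.0035 m and angle between the y axis of endpiece and the y axis of middle, either way round below 0.03 rad and height (world z) of endpiece below 0.003 m and angle between endpiece's own z axis and vertical below 0.03 rad), for 0.2 s.
3. every board stands in a groove (((x of board_a in the frame of groove0 between -0.007 and 0.007 m and y of board_a in the frame of groove0 between -0.014 and 0.014 m and z of board_a in the frame of groove0 below 0.004 m and angle between board_a's own z axis and vertical below 0.2 rad and angle between the y axis of board_a and the y axis of anchor, either way round below 0.08 rad) or (x of board_a in the frame of groove1 between -0.007 and 0.007 m and y of board_a in the frame of groove1 between -0.014 and 0.014 m and z of board_a in the frame of groove1 below 0.004 m and angle between board_a's own z axis and vertical below 0.2 rad and angle between the y axis of board_a and the y axis of anchor, either way round below 0.08 rad) or (x of board_a in the frame of groove2 between -0.007 and 0.007 m and y of board_a in the frame of groove2 between -0.014 and 0.014 m and z of board_a in the frame of groove2 below 0.004 m and angle between board_a's own z axis and vertical below 0.2 rad and angle between the y axis of board_a and the y axis of anchor, either way round below 0.08 rad)) and ((x of board_b in the frame of groove0 between -0.007 and 0.007 m and y of board_b in the frame of groove0 between -0.014 and 0.014 m and z of board_b in the frame of groove0 below 0.004 m and angle between board_b's own z axis and vertical below 0.2 rad and angle between the y axis of board_b and the y axis of anchor, either way round below 0.08 rad) or (x of board_b in the frame of groove1 between -0.007 and 0.007 m and y of board_b in the frame of groove1 between -0.014 and 0.014 m and z of board_b in the frame of groove1 below 0.004 m and angle between board_b's own z axis and vertical below 0.2 rad and angle between the y axis of board_b and the y axis of anchor, either way round below 0.08 rad) or (x of board_b in the frame of groove2 between -0.007 and 0.007 m and y of board_b in the frame of groove2 between -0.014 and 0.014 m and z of board_b in the frame of groove2 below 0.004 m and angle between board_b's own z axis and vertical below 0.2 rad and angle between the y axis of board_b and the y axis of anchor, either way round below 0.08 rad)) and ((x of board_c in the frame of groove0 between -0.007 and 0.007 m and y of board_c in the frame of groove0 between -0.014 and 0.014 m and z of board_c in the frame of groove0 below 0.004 m and angle between board_c's own z axis and vertical below 0.2 rad and angle between the y axis of board_c and the y axis of anchor, either way round below 0.08 rad) or (x of board_c in the frame of groove1 between -0.007 and 0.007 m and y of board_c in the frame of groove1 between -0.014 and 0.014 m and z of board_c in the frame of groove1 below 0.004 m and angle between board_c's own z axis and vertical below 0.2 rad and angle between the y axis of board_c and the y axis of anchor, either way round below 0.08 rad) or (x of board_c in the frame of groove2 between -0.007 and 0.007 m and y of board_c in the frame of groove2 between -0.014 and 0.014 m and z of board_c in the frame of groove2 below 0.004 m and angle between board_c's own z axis and vertical below 0.2 rad and angle between the y axis of board_c and the y axis of anchor, either way round below 0.08 rad))), for 0.2 s.
At the end, for the whole second after the job is handed in: Each loose section flat on the worktop, its gap to its neighbour under 2.5 mm, side offset under 3.5 mm, angle under 0.03 rad; every board in one of the three grooves (within 7 mm across, 14 mm along), within 4 mm of the groove floor, leaning under 0.2 rad, at rest (all of step 2 and all of step 3 and linear speed of each of middle, endpiece, board_a, board_b, board_c below 0.02 m/s); the robot touches nothing.
It fails at once if a bystander moved more than 4 cm (distance of any of sponge, soap, mug, bowl, jar, tablets from where it was at the start of the episode above 0.04 m).
It fails at once if a board fell flat (angle between any of board_a, board_b, board_c's own z axis and vertical above 0.9 rad).
Of board_a, board_b, board_c only 2 to 3 are there at a start; the rules pass over those that are not, and their reading is None.
At some moment in a run one of middle, endpiece may be knocked a few centimetres aside while the robot is not near it.
It also fails if it takes over 210 s, if anything falls off the work surface, if the arm or the gripper's body presses on something with over 40 N, if the wrist force passes 120 N, or if a joint passes its speed limit or range.

ROBOT

A 6-joint arm with a two-finger parallel gripper is mounted at the origin on the work surface. World frame = base frame: x ahead of the robot, y to its left, z up, the work surface at z = 0. Lengths are in m, angles in rad, forces in N, time in s.
With the tool pointing down it reaches from about 0.275 to 0.825 m from the base axis. Payload 4.9 kg.
Tool frame: the origin (TCP) lies midway between the tips of the shut fingers; the grasp point (between the pads) lies 19 mm behind it (bot.grip_depth is the distance from the TCP to the grasp point, in m); y points along the fingers, x is the direction in which the jaws open and shut, and the axes are right-handed (so a half turn about y gives the same grasp; the last joint's range is limited). The gripper opens to 85 mm and grips with 20 to 120 N. Pads are 22 mm wide; open, the fingers measure 114 mm over their backs; the gripper's body (76 mm by 85 mm) begins 54 mm behind the grasp point. The pads swing forward as they close: fully open they stand 13 mm farther back than shut.
Start: joints at [0.999, 0.326, -0.193, 1.052, 0, 1.437], TCP at [0.233, 0.498, 0.231] pointing down, gripper open.
Joint ranges: [-2.65, 2.65], [-0.97, 1.79], [-1.3, 1.35], [-1.93, 2.1], [-1.47, 1.37], [-3.14, 3.14]. Speed limits (rad/s): [2.57, 2.57, 3.14, 3.14, 3.14, 3.14].

INTERFACE

Orientations are given as a unit quaternion [w, x, y, z].
In Python, from cell import bot gives the robot as it stands. Calls block until the motion is done:
- bot.move_pose(position, orientation): joint-space move of the TCP to a pose.
- bot.move_linear(position, speed=0.15, rotation=None, until_force=None): straight line of the TCP; rotation=None keeps the orientation; speed is the mean speed in m/s. With until_force (N) it stops when the force on the tool has changed by that much, and returns True; else False.
- bot.goto_joints(angles): joint-space move.
- bot.set_gripper(opening, grasp_force=None): opening from 0.0 (shut) to 1.0 (fully open); grasp_force is the grip in N (None keeps the last); returns when the fingers have stopped.
- bot.wait(seconds).
- bot.solve_ik(position, orientation): joint angles nearest the present ones, or None.
- bot.camera(name): name is "scene" or "top" or "wrist"; returns the picture (480x640x3 uint8, red, green, blue); there is no depth.
- bot.calibration(name): a dict with "mtx" (3x3 intrinsics, pixels), "k1" (the pictures are not rectified: a ray, as slopes to the right and down, at radius r is drawn at 1 + k1 r^2 times it, then the intrinsics apply), "extrinsics" (4x4, takes a point from world to camera coordinates); the wrist camera has in their place "hand_eye" (4x4, takes a point from camera to tool coordinates, whose origin is the TCP and whose axes are the tool frame's). Camera axes: x right, y down, z forward; pixel columns grow to the right and rows downward; lengths in m; the calibration is good to about 2 mm. A picture is of the moment at which its call begins: read the wrist's pose just before it. calibration takes no time and is no camera call.
A pose or a line that the arm cannot do raises bot.PlanningError and nothing moves.
- bot.close_job(): hands the job in, once; it reports no verdict.
Trained networks look in the newest picture that a camera, given by its name, has taken for a name from the list of things; names that differ only in an ending like _2 or _b are one class to them, and where a whole thing is asked for, a point or a joint stands for the part that bears it (a point fixed in the world has none). Each returns a list of dicts, best first, with "confidence" (0 to 1); they miss things now and then, are a little off and sometimes report something else, mostly with a low value. They report only what shows in the picture. A call takes as long as a camera call. They do not tell look-alikes from the thing itself.
- bot.search_frame(camera, thing): "bbox" ([left, top, width, height] in pixels, round what is visible of it).
Readings, each from a call of its own:
- bot.read_clock(): time.
- bot.read_joint_positions(): joint angles.
- bot.read_joint_vel(): joint speeds.
- bot.read_joint_efforts(): joint torques, N m.
- bot.read_position(): TCP position.
- bot.read_tool_rot(): TCP orientation.
- bot.read_ft_force(): force on the tool from outside, world axes, zero at the start.
- bot.read_moment(): the same for the moment, N m.
- bot.read_gripper_width(): opening from 0.0 (shut) to 1.0 (fully open).
Only numpy, scipy, OpenCV 4.12 (cv2) and the standard library are available. Lean on these libraries where they do the work, as an engineer would, in place of code of your own. Each camera call takes 0.05 s, during which the arm holds its last target.

## Working session

There is one attempt and no reset: what is moved stays moved. The work goes in short steps, each a Python script; the robot and the scene stay as the last script left them, time stands still between calls to the robot, and variables do not carry over. Pictures are saved under pics/ and viewed, and the job is handed in when it is done.

```bash
ls; mkdir -p pics
python3 - <<'E'
from cell import bot
import cv2,json
for n in ["scene","top","wrist"]:
    im=bot.camera(n); cv2.imwrite(f"pics/{n}0.png",im[:,:,::-1])
    c=bot.calibration(n); print(n,{k:(v.tolist() if hasattr(v,'tolist') else v) for k,v in c.items()})
print(bot.read_clock(),bot.read_position(),bot.read_tool_rot(),bot.grip_depth)
E
```

```text
pics
scene {'mtx': [[605.7773312102157, 0.0, 318.15384002242627], [0.0, 605.7773312102157, 235.9473929331252], [0.0, 0.0, 1.0]], 'k1': 0.04143925337281663, 'extrinsics': [[-0.2054556945526844, 0.9785990482153873, 0.011483048715928982, 0.2072119717171338], [0.6093125999306437, 0.13708871463579878, -0.7809896541473925, -0.22745244550484028], [-0.7658499286032698, -0.15346200556308034, -0.6244383874386037, 1.899280372204096], [0.0, 0.0, 0.0, 1.0]]}
top {'mtx': [[599.2732190688359, 0.0, 316.3712163257254], [0.0, 599.2732190688359, 242.30815932123082], [0.0, 0.0, 1.0]], 'k1': -0.04874341383150305, 'extrinsics': [[-0.013110060423967175, -0.9998960015650717, -0.006009356859271167, -0.09624166175721001], [-0.9838193789457682, 0.013972760616320683, -0.1786174447570061, 0.515953158237285], [0.1786828361271531, 0.003570436239612683, -0.9839002470060751, 1.4995139183844126], [0.0, 0.0, 0.0, 1.0]]}
wrist {'mtx': [[369.7789518952933, 0.0, 319.84516295007006], [0.0, 369.7789518952933, 243.7095694078036], [0.0, 0.0, 1.0]], 'k1': 0.018703414622794304, 'hand_eye': [[0.9999998336695151, -8.64120819704569e-05, 0.0005702577435018225, -0.0014893597272149783], [-0.0005728684688276411, -0.2635807619500421, 0.9646371617098071, -0.1421309123018057], [6.695266505062987e-05, -0.9646373279439209, -0.2635807676112834, 0.06664266334212703], [0.0, 0.0, 0.0, 1.0]]}
0.15 [0.23292823 0.49776612 0.23070205] [-0.59645858  0.59683649  0.37907308 -0.3799039 ] 0.0187
```

View pics/scene0.png

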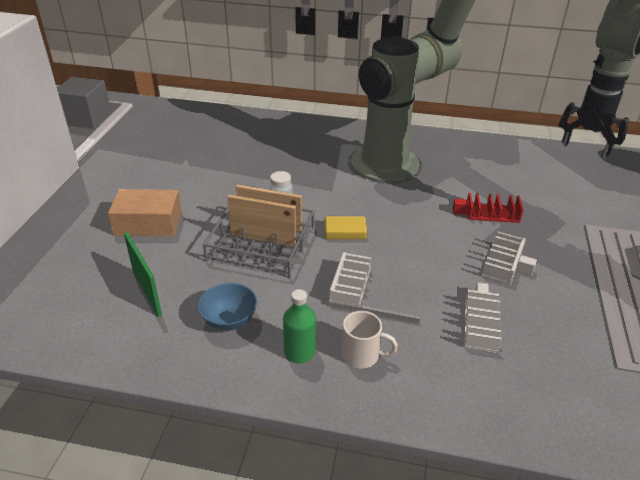

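View pics/top0.png

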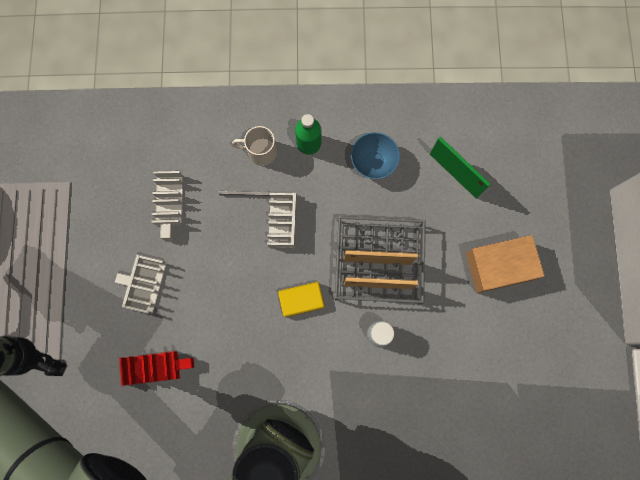

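View pics/wrist0.png

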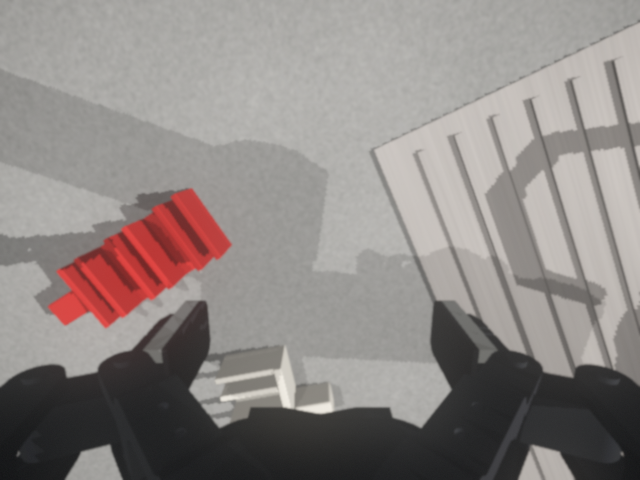

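```bash
cat > h.py <<'E'
import numpy as np,cv2
from cell import bot
from scipy.spatial.transform import Rotation as R
def quat(yaw,flip=False):
    # jaws along direction yaw, fingers down
    if flip: yaw+=np.pi
    x=np.array([np.cos(yaw),np.sin(yaw),0]);y=np.array([0,0,-1.]);z=np.cross(x,y)
    q=R.from_matrix(np.column_stack([x,y,z])).as_quat(); return np.array([q[3],q[0],q[1],q[2]])
def toolT():
    p=bot.read_position();q=bot.read_tool_rot();T=np.eye(4);T[:3,:3]=R.from_quat([q[1],q[2],q[3],q[0]]).as_matrix();T[:3,3]=p;return T
def cam(name):
    c=bot.calibration(name);K=np.array(c["mtx"]);k1=c["k1"]
    if name=="wrist": E=np.linalg.inv(toolT()@np.array(c["hand_eye"]))
    else: E=np.array(c["extrinsics"])
    return K,k1,E
def snap(name,fn=None):
    C=cam(name);im=bot.camera(name)[:,:,::-1].copy()
    if fn: cv2.imwrite("pics/"+fn,im)
    return im,C
def proj(C,P):
    K,k1,E=C;P=np.atleast_2d(P);p=P@E[:3,:3].T+E[:3,3];u=p[:,:2]/p[:,2:];r2=(u**2).sum(1,keepdims=True)
    u=u*(1+k1*r2);return u@K[:2,:2].T+K[:2,2]
def unproj(C,px,z=0):
    K,k1,E=C;px=np.atleast_2d(px).astype(float);d=(px-K[:2,2])/K[0,0];u=d.copy()
    for _ in range(20): u=d/(1+k1*(u**2).sum(1,keepdims=True))
    Rm=E[:3,:3];o=-Rm.T@E[:3,3];v=np.column_stack([u,np.ones(len(u))])@Rm
    return o+v*((z-o[2])/v[:,2])[:,None]
def pose(x,y,z,yaw,flip=False,fast=True): bot.move_pose([x,y,z],quat(yaw,flip))
E
python3 - <<'E'
from h import *
im,C=snap("top")
for n in ["anchor","middle","endpiece","basket","board_a","sponge","soap","mug","bowl","jar","tablets"]:
    for d in bot.search_frame("top",n)[:4]:
        l,t,w,h=d["bbox"]; print(n,round(d["confidence"],2),np.round(d["bbox"]),unproj(C,[l+w/2,t+h/2],0.03)[0].round(3))
big=cv2.resize(im[150:350,100:300],None,fx=4,fy=3,interpolation=cv2.INTER_CUBIC); cv2.imwrite("pics/a1.png",big[:, :800])
big=cv2.resize(im[200:320,320:440],None,fx=5,fy=5,interpolation=cv2.INTER_CUBIC); cv2.imwrite("pics/a2.png",big)
T=toolT();print(T.round(3)); print(quat(0.999+0.572))
E
```

```text
anchor 0.94 [219. 192.  78.  55.] [0.581 0.049 0.03 ]
middle 0.96 [153. 171.  29.  71.] [0.619 0.289 0.03 ]
middle 0.8 [119. 349.  74.  35.] [0.204 0.306 0.03 ]
endpiece 0.84 [116. 256.  52.  59.] [0.41  0.351 0.03 ]
endpiece 0.29 [467. 235.  76.  58.] [ 0.453 -0.593  0.03 ]
basket 0.71 [339. 216.  88.  86.] [ 0.47  -0.275  0.03 ]
basket 0.6 [222. 192.  78.  59.] [0.573 0.041 0.03 ]
board_a 0.95 [430. 135.  62.  66.] [ 0.712 -0.492  0.03 ]
board_a 0.61 [343. 272.  77.  16.] [ 0.415 -0.27   0.03 ]
board_a 0.57 [346. 253.  71.  14.] [ 0.469 -0.272  0.03 ]
board_a 0.42 [338. 216.  87.  86.] [ 0.472 -0.273  0.03 ]
sponge 0.97 [281. 283.  42.  29.] [ 0.373 -0.064  0.03 ]
mug 0.61 [234. 124.  44.  39.] [0.79  0.057 0.03 ]
bowl 0.6 [353. 132.  48.  48.] [ 0.75  -0.267  0.03 ]
jar 0.82 [367. 321.  28.  26.] [ 0.278 -0.264  0.03 ]
tablets 0.78 [465. 232.  79.  63.] [ 0.454 -0.592  0.03 ]
[[ 0.424  0.    -0.906  0.233]
 [ 0.906  0.     0.424  0.498]
 [ 0.    -1.     0.     0.231]
 [ 0.     0.     0.     1.   ]]
[-0.49994908  0.49994908  0.50005092 -0.50005092]
```

View pics/a2.png

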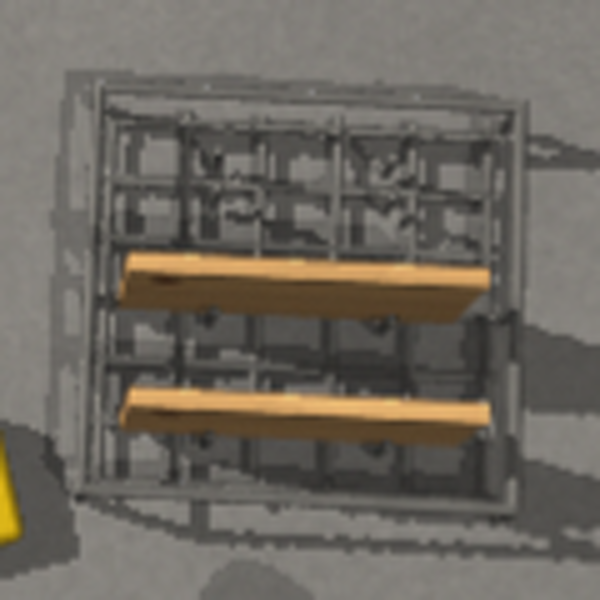

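View pics/a1.png

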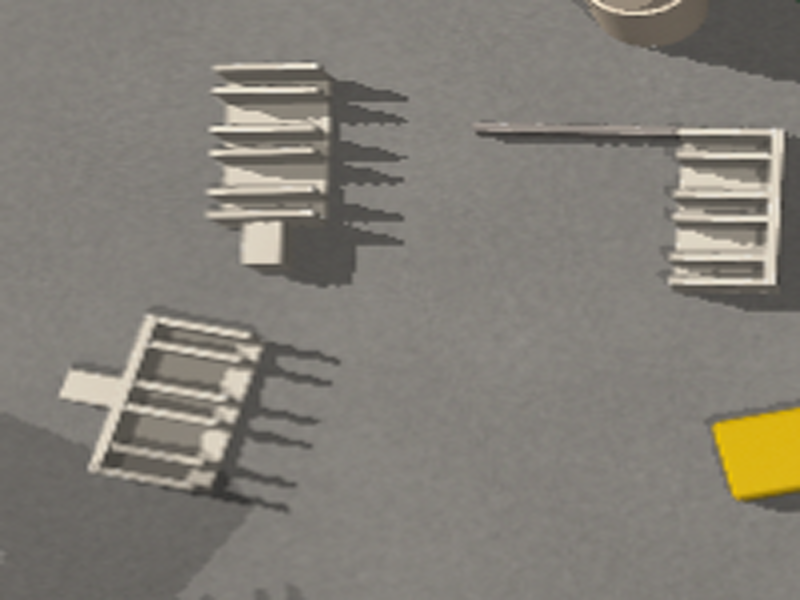

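Run:
```python
from h import *
for (n,x,y,yaw) in [("mid",.6,.27,0),("end",.41,.34,-.25),("anc",.55,.03,0),("rail",.58,.12,0),("bask",.47,-.27,0)]:
    for f in (False,True):
        print(n,f,bot.solve_ik([x,y,.3],quat(yaw,f)), bot.solve_ik([x,y,.03],quat(yaw,f)) is not None)
```

```text
mid False [0.31075694 0.50946779 0.26184661 1.32317514 0.         1.88155327] True
mid True [ 0.31075694  0.50946779  0.26184661  1.32317514  0.         -1.26003939] True
end False [ 0.55370993  0.25757676 -0.11073644  1.20248312  0.          2.37450626] True
end True [ 0.55370993  0.25757676 -0.11073644  1.20248312  0.         -0.76708639] True
anc False [-0.07952894  0.29278085 -0.06315031  1.21486516  0.          1.49126739] True
anc True [-0.07952894  0.29278085 -0.06315031  1.21486516  0.         -1.65032527] True
rail False [0.07943116 0.37418966 0.05260256 1.24920923 0.         1.65022748] True
rail True [ 0.07943116  0.37418966  0.05260256  1.24920923  0.         -1.49136517] True
bask False [-0.65764024  0.27574731 -0.08636403  1.20868498  0.          0.91315609] True
bask True [-0.65764024  0.27574731 -0.08636403  1.20868498  0.         -2.22843656] True
```

Run:
```python
from h import *
for (n,x,y) in [("w_end",.41,.34),("w_mid",.6,.28),("w_anc",.56,.05)]:
    bot.move_pose([x,y,.25],quat(0)); im,C=snap("wrist",n+".png"); print(bot.read_clock())
    np.savez(n+".npz",im=im,K=C[0],k1=C[1],E=C[2])
```

```text
1.7417
2.6083
3.5833
```

View pics/w_end.png

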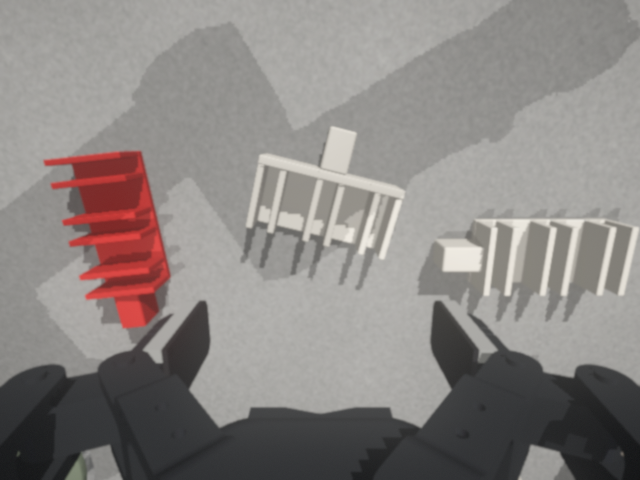

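View pics/w_mid.png

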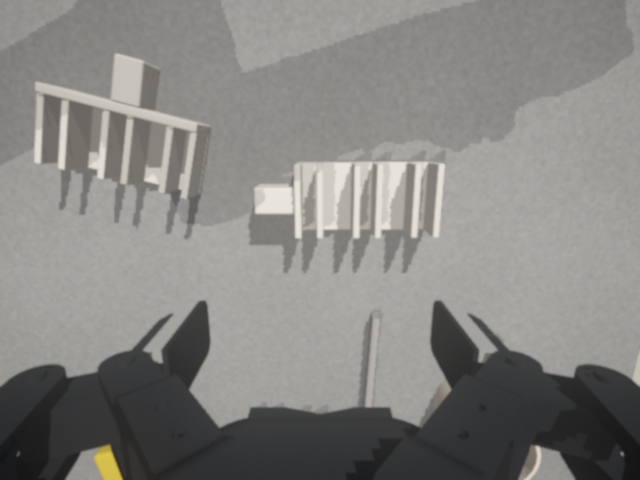

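View pics/w_anc.png

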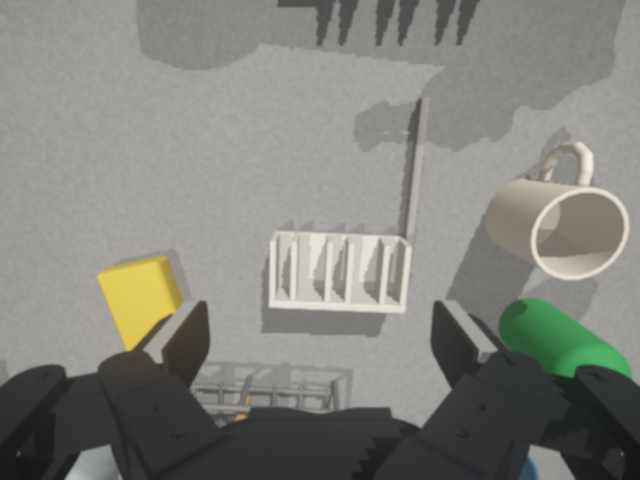

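Run:
```python
import numpy as np,cv2
for n,(x0,y0,w,h) in {"w_end":(230,110,200,170),"w_mid":(240,140,220,120),"w_anc":(255,85,190,240)}.items():
    im=np.load(n+".npz")["im"];s=3.6 if n!="w_anc" else 2.5
    b=cv2.resize(im[y0:y0+h,x0:x0+w],None,fx=s,fy=s,interpolation=cv2.INTER_CUBIC);
    for i in range(0,w,20): cv2.putText(b,str(x0+i),(int(i*s),10),0,.35,(0,0,255));cv2.line(b,(int(i*s),12),(int(i*s),18),(0,0,255))
    for i in range(0,h,20): cv2.putText(b,str(y0+i),(0,int(i*s)+4),0,.35,(255,0,0))
    cv2.imwrite(f"pics/c_{n}.png",b)
```

```text
(no output)
```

View pics/c_w_end.png

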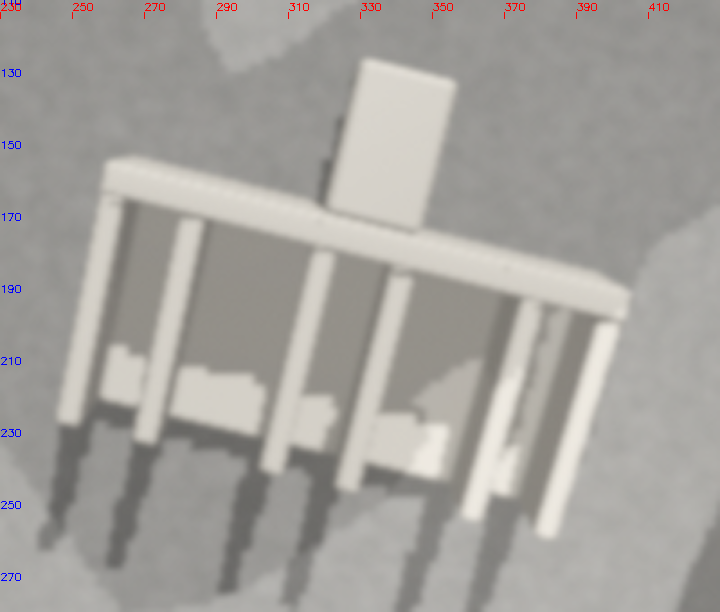

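View pics/c_w_mid.png

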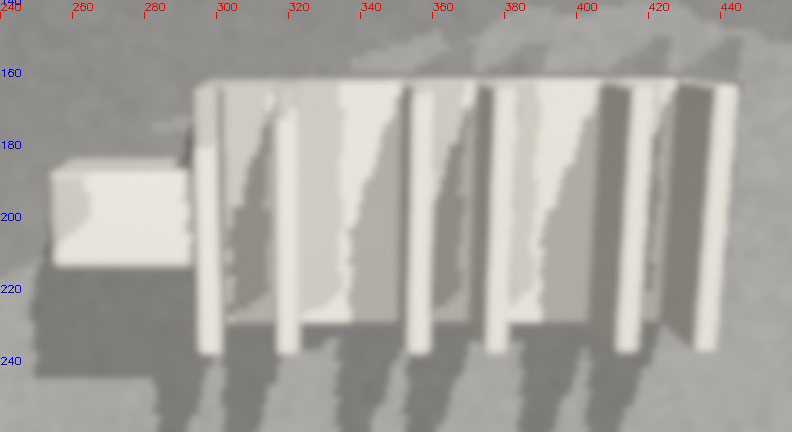

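View pics/c_w_anc.png

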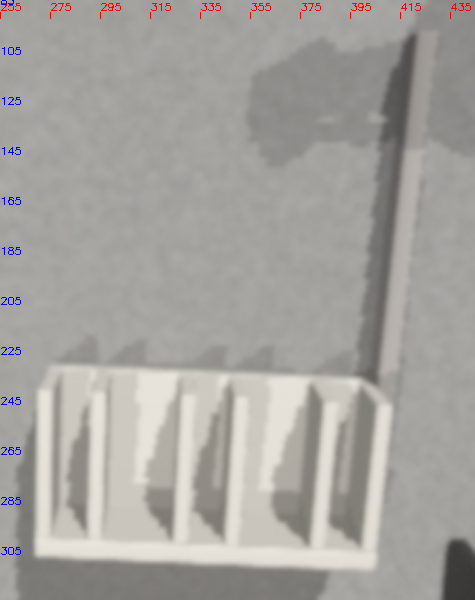

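```bash
cat > fit.py <<'E'
from h import *
from scipy.optimize import least_squares
FX=[-66.5,-45.5,-10.5,10.5,45.5,66.5]
def s2w(q,P):
    c,s=np.cos(q[2]),np.sin(q[2]);P=np.atleast_2d(P);return np.column_stack([q[0]+c*P[:,0]-s*P[:,1],q[1]+s*P[:,0]+c*P[:,1],P[:,2]])
def fit(C,px,P,q0=(.55,.1,0)):
    P=np.array(P,float)/1000;px=np.array(px,float)
    r=least_squares(lambda q:(proj(C,s2w(q,P))-px).ravel(),q0,x_scale=[.01,.01,.1],loss='soft_l1')
    return r.x,(proj(C,s2w(r.x,P))-px)
def edges(kind):
    L=[]
    w={'anchor':-1,'middle':0,'endpiece':1}[kind]
    for x in FX:
        for d in(-3,3): L.append(((x+d,-35,45),(x+d,35,45)))
        for y in(-35,35): L.append(((x-3,y,45),(x+3,y,45)))
    b=[(-69.5,-35,0),(69.5,-35,0),(69.5,35,0),(-69.5,35,0)]
    L+=[(b[i],b[(i+1)%4]) for i in range(4)]
    if w:
        for y in(27*w,35*w): L.append(((-69.5,y,47),(69.5,y,47)))
    if w==0:
        c=[(-69.5,-13,36),(-109.5,-13,36),(-109.5,13,36),(-69.5,13,36)];L+=list(zip(c[:-1],c[1:]))
    if w==1:
        c=[(-13,35,36),(-13,75,36),(13,75,36),(13,35,36)];L+=list(zip(c[:-1],c[1:]))
    if w==-1: L+=[((69.5,-35,18),(69.5,175,18))]
    return L
def overlay(im,C,kind,q,col=(0,0,255),s=2):
    o=im if s==1 else cv2.resize(im,None,fx=s,fy=s,interpolation=cv2.INTER_CUBIC)
    for a,b in edges(kind):
        p=proj(C,s2w(q,np.array([a,b])/1000.))*s
        cv2.line(o,tuple(int(round(v)) for v in p[0]),tuple(int(round(v)) for v in p[1]),col,1,cv2.LINE_AA)
    return o
def load(n):
    d=np.load(n+".npz");return d["im"],(d["K"],float(d["k1"]),d["E"])
E
python3 - <<'E'
from fit import *
data={}
data['middle']=('w_mid',[(298.1,238.3),(320,238.3),(356.1,238.3),(378.1,238),(414.2,237.8),(436.1,237.2),(441.1,164.2),(380,165),(357.5,165)],
 [(x,-35,45) for x in FX]+[(66.5,35,45),(10.5,35,45),(-10.5,35,45)])
data['endpiece']=('w_end',[(249.2,227.8),(271.1,233.1),(305.8,241.1),(326.7,246.1),(361.7,254.2),(381.7,259.2),(258.3,163.3),(402.8,198.9)],
 [(x,-35,45) for x in FX]+[(-69.5,27,47),(69.5,27,47)])
data['anchor']=('w_anc',[(269,307),(405.4,312.6),(269.4,300.6),(405.4,306.2),(273,241),(294.2,242.2),(330.2,243),(351.4,243.8),(387.4,245.8),(408.6,247),(421.8,97.8)],
 [(-69.5,-35,47),(69.5,-35,47),(-69.5,-27,47),(69.5,-27,47)]+[(x,35,45) for x in FX]+[(69.5,175,18)])
for k,(n,px,P) in data.items():
    im,C=load(n);q,res=fit(C,px,P);print(k,q.round(4),np.abs(res).max(0).round(1));print(res.round(1).tolist())
    o=overlay(im,C,k,q,s=3);c=(proj(C,s2w(q,[[0,.02,.03]]))[0]*3).astype(int);cv2.imwrite(f"pics/o_{k}.png",o[max(0,c[1]-300):c[1]+300,max(0,c[0]-350):c[0]+350])
E
```

```text
middle [0.6429 0.2924 0.0103] [0.5 0.7]
[[0.1, 0.6], [-0.1, 0.4], [-0.0, 0.1], [-0.3, 0.2], [-0.1, 0.1], [-0.2, 0.5], [0.5, -0.6], [0.3, -0.7], [-0.1, -0.5]]
endpiece [ 0.4137  0.3452 -0.2362] [1.2 0.2]
[[-0.2, 0.2], [-0.6, -0.1], [-0.0, 0.1], [0.1, 0.0], [-0.2, 0.0], [0.4, -0.1], [-0.3, -0.1], [1.2, 0.1]]
anchor [ 0.579  -0.0132 -0.0438] [0.7 1.3]
[[-0.4, 0.8], [-0.3, 0.8], [-0.7, -0.1], [0.5, 0.0], [-0.3, -0.2], [0.1, -0.4], [0.0, 0.3], [0.3, 0.5], [0.2, 0.0], [0.4, -0.3], [0.0, -1.3]]
```

View pics/o_anchor.png

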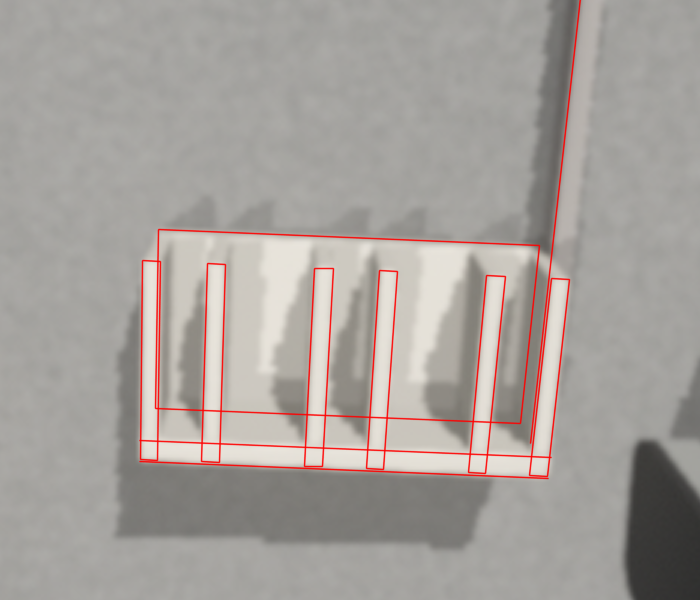

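Run:
```python
from fit import *
im,C=snap("top")
o=cv2.resize(im,None,fx=4,fy=4,interpolation=cv2.INTER_CUBIC)
for k,q in dict(anchor=[.579,-.0132,-.0438],middle=[.6429,.2924,.0103],endpiece=[.4137,.3452,-.2362]).items(): o=overlay(o,C,k,q,s=1) if 0 else o
for k,q in dict(anchor=[.579,-.0132,-.0438],middle=[.6429,.2924,.0103],endpiece=[.4137,.3452,-.2362]).items():
    for a,b in edges(k):
        p=proj(C,s2w(q,np.array([a,b])/1000.))*4
        cv2.line(o,tuple(int(round(v)) for v in p[0]),tuple(int(round(v)) for v in p[1]),(0,0,255),1)
cv2.imwrite("pics/t1.png",o[640:1240,440:1220])
```

```text
(no output)
```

View pics/t1.png

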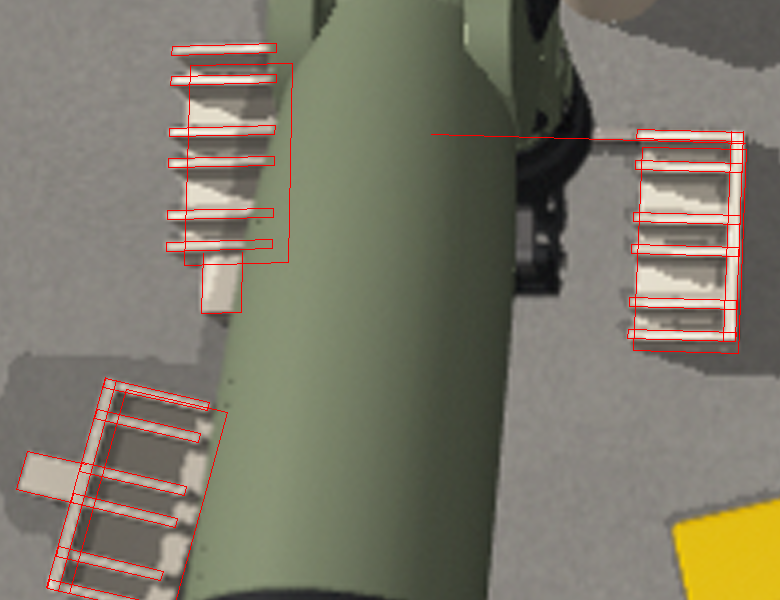

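Run:
```python
from fit import *
q=[.6429,.2924,.0103];gz=0.017
bot.set_gripper(0.48,40)
bot.move_pose([q[0],q[1],.15],quat(q[2]))
bot.move_linear([q[0],q[1],.07],0.2)
print(bot.move_linear([q[0],q[1],gz],0.08,until_force=8),bot.read_position(),bot.read_ft_force())
bot.set_gripper(0.0,40); print(bot.read_gripper_width(),bot.read_gripper_width()*85)
bot.move_linear([q[0],q[1],.08],0.1)
print(bot.read_position(),bot.read_ft_force(),bot.read_gripper_width(),bot.read_clock())
im,C=snap("wrist","g1.png");snap("scene","g1s.png")
```

```text
False [0.64312393 0.29251617 0.01709936] [-1.08502034 -0.83716107  0.06902573]
0.3039683007785233 25.837305566174482
[0.64231984 0.29219367 0.07935186] [ 0.53185587 -0.03436432 -4.88724854] 0.3116295387276321 7.6167
```

View pics/g1.png

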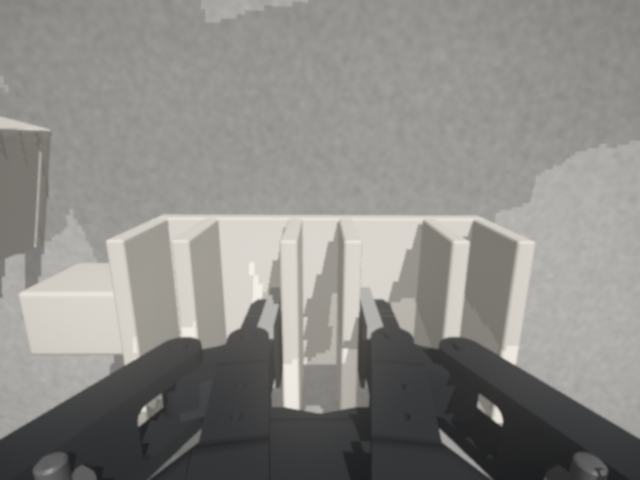

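View pics/g1s.png

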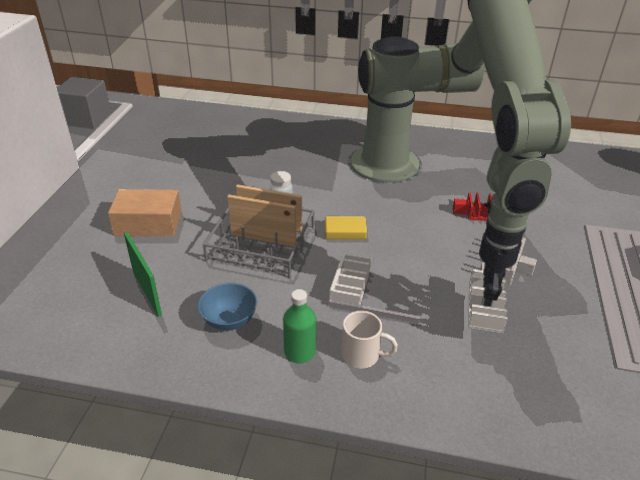

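Run:
```python
from fit import *
A=np.array([.579,-.0132,-.0438]);gz=0.017
def tgt(x,y,z): return s2w(A,[[x,y,z]])[0]
q=quat(A[2])
def P(): 
    p=bot.read_position();c,s=np.cos(A[2]),np.sin(A[2]);d=p[:2]-A[:2];return (np.array([c*d[0]+s*d[1],-s*d[0]+c*d[1],p[2]])*1000).round(2),bot.read_ft_force().round(2)
bot.move_pose(tgt(-.004,.085,.085),q)
bot.move_linear(tgt(-.004,.082,gz+.003),.15);print(P())
print(bot.move_linear(tgt(-.004,.082,gz+.0),.02,until_force=4),P())
z=bot.read_position()[2]
print(bot.move_linear(tgt(.006,.082,z),.02,until_force=7),P())
x=P()[0][0]/1000
print(bot.move_linear(tgt(x-.0005,.060,z),.02,until_force=8),P())
print(P(),bot.read_clock())
snap("wrist","g2.png")
```

```text
(array([-3.69, 83.09, 19.66]), array([ 0.54, -0.37, -4.23]))
True (array([-2.92, 82.63, 17.48]), array([1.07, 0.16, 5.96]))
True (array([-2.95, 82.67, 17.47]), array([-0.18, -0.49,  4.74]))
True (array([-3.12, 70.16, 17.49]), array([-0.53,  0.35,  2.79]))
(array([-3.12, 70.16, 17.49]), array([-0.53,  0.35,  2.79])) 10.4417
```

View pics/g2.png

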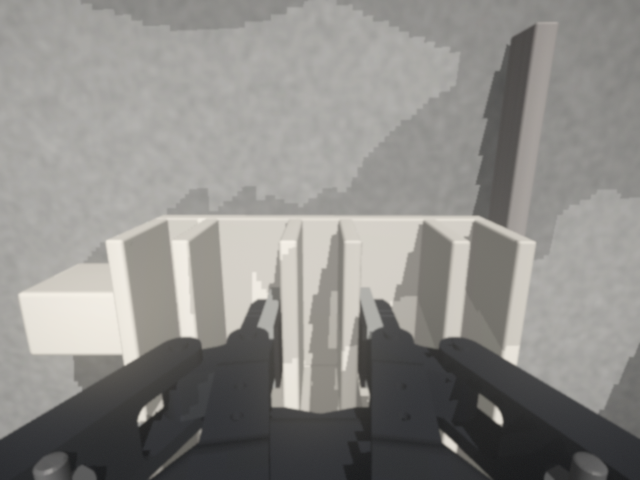

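```bash
cat >> fit.py <<'E'
A=np.array([.579,-.0132,-.0438])
def tgt(x,y,z): return s2w(A,[[x,y,z]])[0]
qA=quat(A[2])
def PA():
    p=bot.read_position();c,s=np.cos(A[2]),np.sin(A[2]);d=p[:2]-A[:2];return (np.array([c*d[0]+s*d[1],-s*d[0]+c*d[1],p[2]])*1000).round(2),bot.read_ft_force().round(2)
E
python3 - <<'E'
from fit import *
bot.move_linear(tgt(-.003,.075,.0183),.03);bot.wait(.2);print(PA())
print(bot.move_linear(tgt(.008,.075,.0183),.02,until_force=6),PA())
x=PA()[0][0]/1000
print(bot.move_linear(tgt(x,.060,.0183),.02,until_force=6),PA())
print(bot.read_clock())
snap("wrist","g3.png")
E
```

```text
(array([-3.62, 75.1 , 17.77]), array([-0.17, -0.29, -3.4 ]))
True (array([ 0.14, 75.23, 17.63]), array([-0.94,  0.13,  3.98]))
True (array([-3.000e-02,  7.029e+01,  1.775e+01]), array([-0.55,  1.92,  2.88]))
11.7667
```

View pics/g3.png

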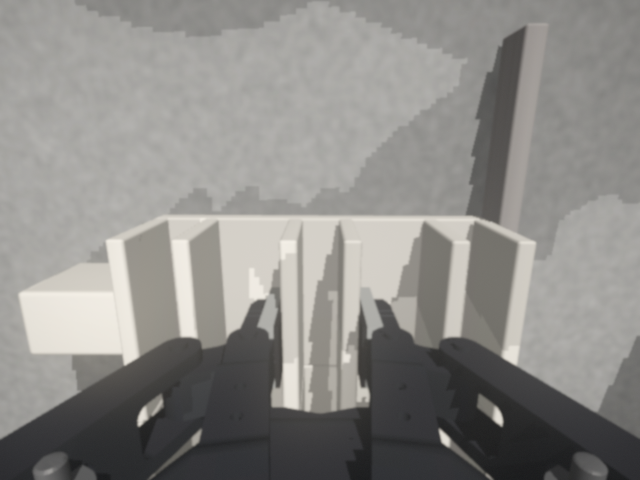

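Run:
```python
from fit import *
p=PA()[0]/1000
print(bot.move_linear(tgt(p[0],p[1],.0165),.02,until_force=5),PA())
bot.set_gripper(.48)
p=PA()[0]/1000
bot.move_linear(tgt(p[0],p[1],.08),.15)
bot.move_linear(tgt(p[0],p[1]+.03,.25),.3)
im,C=snap("wrist","g4.png");np.savez("g4.npz",im=im,K=C[0],k1=C[1],E=C[2]);print(bot.read_clock())
o=overlay(im,C,'middle',list(tgt(0,.07,0)[:2])+[A[2]],s=3);o=overlay(o,tuple(C),'middle',[0,0,0],s=1) if 0 else o
cv2.imwrite("pics/g4o.png",o[500:1000,600:1400])
```

```text
False (array([-0.16, 70.36, 17.41]), array([-2.53,  2.94, 11.27]))
13.7083
```

View pics/g4o.png

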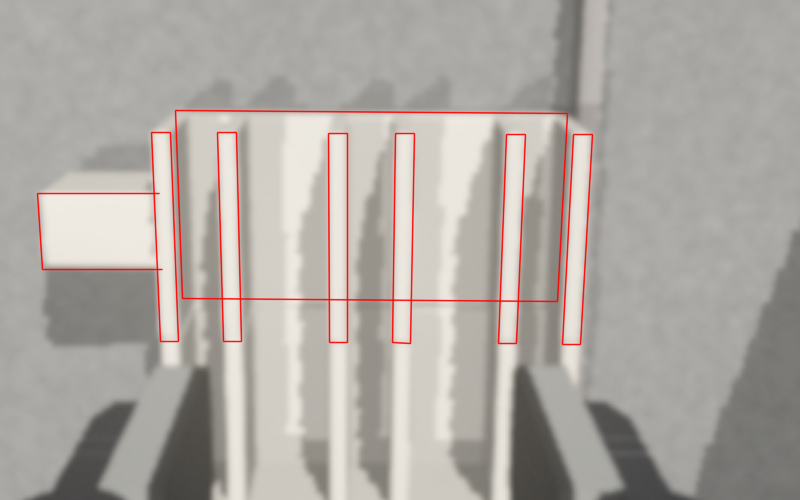

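View pics/g4.png

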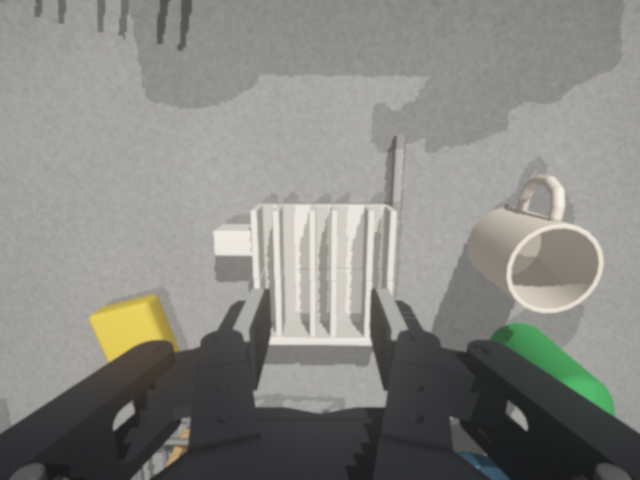

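Run:
```python
from fit import *
bot.move_pose([.41,.34,.25],quat(0)); im,C=snap("wrist","e1.png")
np.savez("e1.npz",im=im,K=C[0],k1=C[1],E=C[2])
o=overlay(im,C,'endpiece',[.4137,.3452,-.2362],s=3);cv2.imwrite("pics/e1o.png",o[300:850,600:1350]);print(bot.read_clock())
```

```text
14.9333
```

View pics/e1o.png

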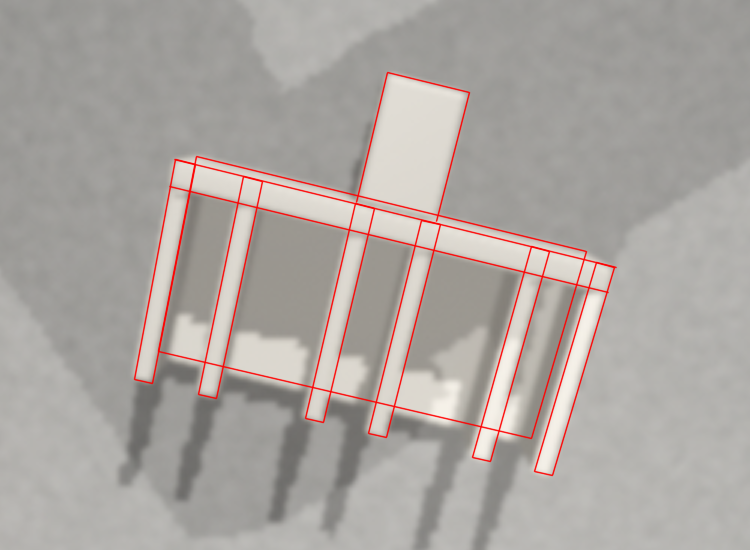

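Run:
```python
from fit import *
q=[.4137,.3452,-.2362];g=s2w(q,[[0,-.003,0]])[0];gz=0.017
bot.set_gripper(0.48,40)
bot.move_pose([g[0],g[1],.12],quat(q[2]))
print(bot.move_linear([g[0],g[1],gz],0.12,until_force=8),bot.read_position())
bot.set_gripper(0.0,40); print(bot.read_gripper_width()*85)
bot.move_linear([g[0],g[1],.09],0.12)
print(bot.read_ft_force(),bot.read_gripper_width()*85)
Y=.137 
bot.move_pose(tgt(-.005,Y+.012,.095),qA);print(PA())
bot.move_linear(tgt(-.005,Y+.009,gz+.005),.12)
print(bot.move_linear(tgt(-.005,Y+.009,gz+.0015),.02,until_force=4),PA())
bot.wait(.2);z=.0183
print(bot.move_linear(tgt(.008,Y+.009,z),.02,until_force=6),PA())
x=PA()[0][0]/1000
print(bot.move_linear(tgt(x,Y-.01,z),.02,until_force=6),PA())
print(bot.read_clock());snap("wrist","e2.png")
```

```text
False [0.41370064 0.34275158 0.01784399]
25.996457723808625
[ 0.67699599 -0.48804283 -3.50056988] 26.08995659987336
(array([ -6.2 , 149.74,  94.25]), array([-0.11, -0.96, -3.37]))
False (array([ -4.82, 146.01,  18.83]), array([-0.3 , -0.73, -3.71]))
True (array([  0.31, 146.06,  18.11]), array([-1.39, -0.78,  4.32]))
True (array([  0.22, 137.87,  18.17]), array([-0.56, -0.12,  2.24]))
21.0667
```

View pics/e2.png

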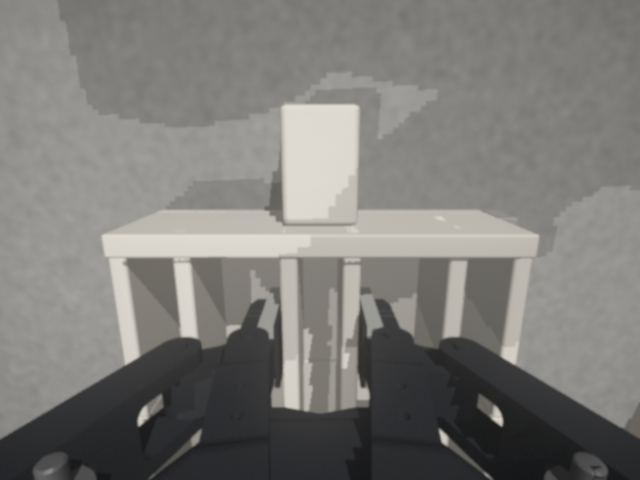

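Run:
```python
from fit import *
p=PA()[0]/1000
print(bot.move_linear(tgt(p[0],p[1]-.006,p[2]),.02,until_force=12),PA())
p=PA()[0]/1000
print(bot.move_linear(tgt(p[0],p[1],.0168),.02,until_force=5),PA())
bot.set_gripper(.48)
p=PA()[0]/1000
bot.move_linear(tgt(p[0],p[1],.08),.15)
bot.move_linear(tgt(0,.10,.27),.3)
im,C=snap("wrist","e3.png");np.savez("e3.npz",im=im,K=C[0],k1=C[1],E=C[2]);print(bot.read_clock())
o=cv2.resize(im,None,fx=3,fy=3,interpolation=cv2.INTER_CUBIC)
for k,y in(('middle',.07),('endpiece',.14),('anchor',0)):
    for a,b in edges(k):
        pp=proj(C,s2w(list(tgt(0,y,0)[:2])+[A[2]],np.array([a,b])/1000.))*3
        cv2.line(o,tuple(int(round(v)) for v in pp[0]),tuple(int(round(v)) for v in pp[1]),(0,0,255),1)
cv2.imwrite("pics/e3o.png",o[300:900,600:1400])
```

```text
True (array([  0.32, 138.05,  18.29]), array([0.05, 2.4 , 3.21]))
False (array([  0.29, 138.22,  18.02]), array([-3.98,  1.92, 13.12]))
23.3583
```

View pics/e3o.png

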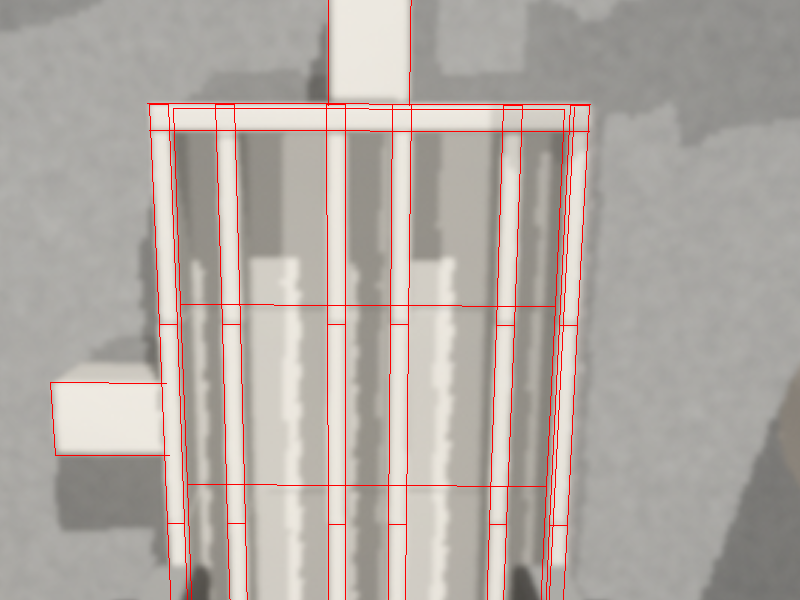

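View pics/e3.png

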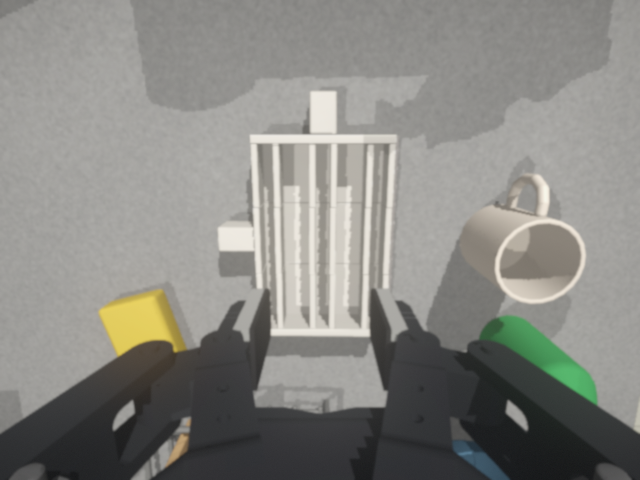

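Run:
```python
from fit import *
bot.move_pose([.43,-.22,.33],quat(0)); im,C=snap("wrist","b1.png");np.savez("b1.npz",im=im,K=C[0],k1=C[1],E=C[2])
b=cv2.resize(im[60:330,200:460],None,fx=2.8,fy=2.2,interpolation=cv2.INTER_CUBIC)
x0,y0,w,h=220,100,200,150;s=4
b=cv2.resize(im[y0:y0+h,x0:x0+w],None,fx=s,fy=s,interpolation=cv2.INTER_CUBIC)
for i in range(0,w,20): cv2.putText(b,str(x0+i),(int(i*s),10),0,.35,(0,0,255))
for i in range(0,h,20): cv2.putText(b,str(y0+i),(0,int(i*s)+4),0,.35,(255,0,0))
cv2.imwrite("pics/b1c.png",b); print(bot.read_clock())
```

```text
24.7167
```

View pics/b1.png

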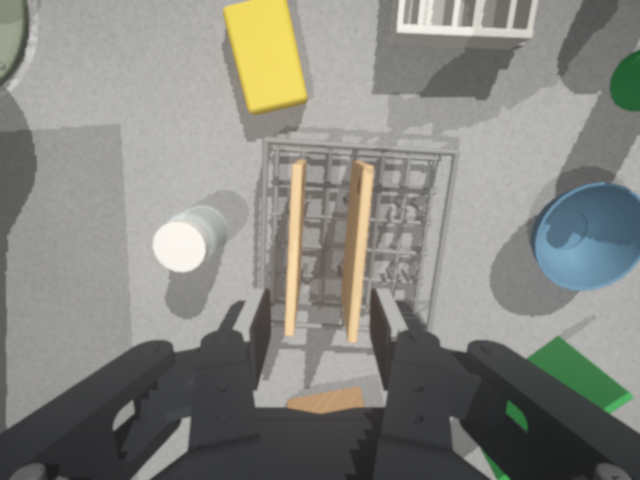

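View pics/b1c.png

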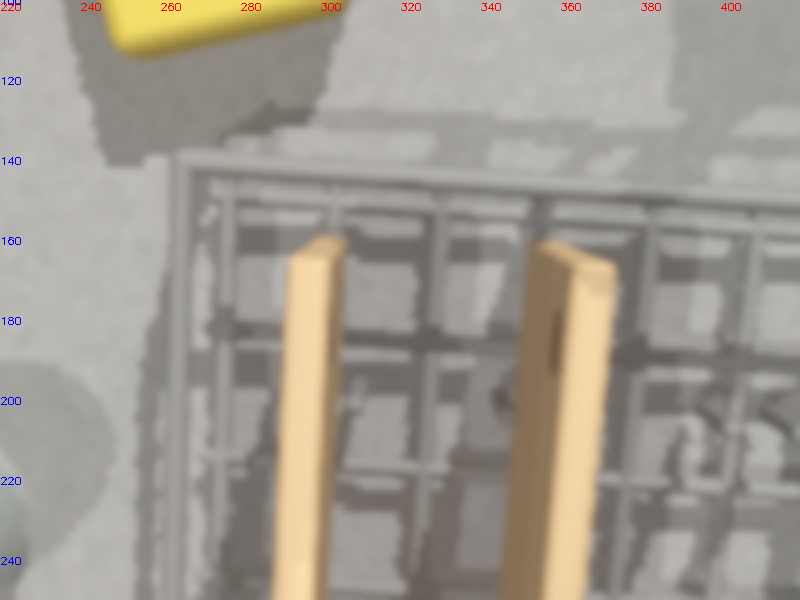

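Run:
```python
from fit import *
im,C=load("b1")
def crop(im,x0,y0,w,h,s,fn):
    b=cv2.resize(im[y0:y0+h,x0:x0+w],None,fx=s,fy=s,interpolation=cv2.INTER_CUBIC)
    for i in range(0,w,10): cv2.putText(b,str(x0+i),(int(i*s),10),0,.35,(0,0,255))
    for i in range(0,h,10): cv2.putText(b,str(y0+i),(0,int(i*s)+4),0,.35,(255,0,0))
    cv2.imwrite("pics/"+fn,b)
crop(im,270,290,120,70,6,"b2.png")
im,C=snap("top","tb.png");crop(im,330,205,105,105,5.6,"b3.png")
```

```text
(no output)
```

View pics/b2.png

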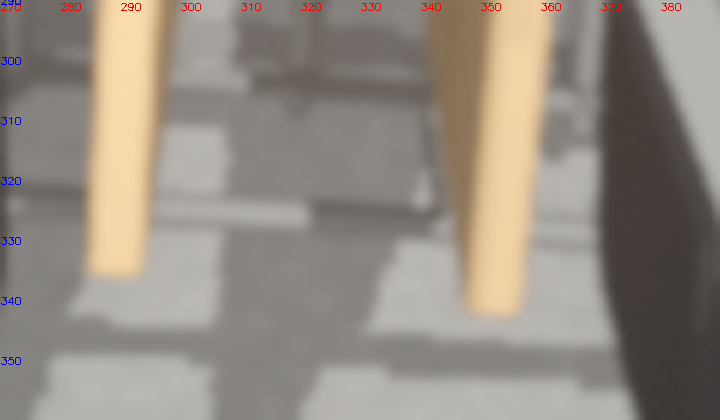

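View pics/b3.png

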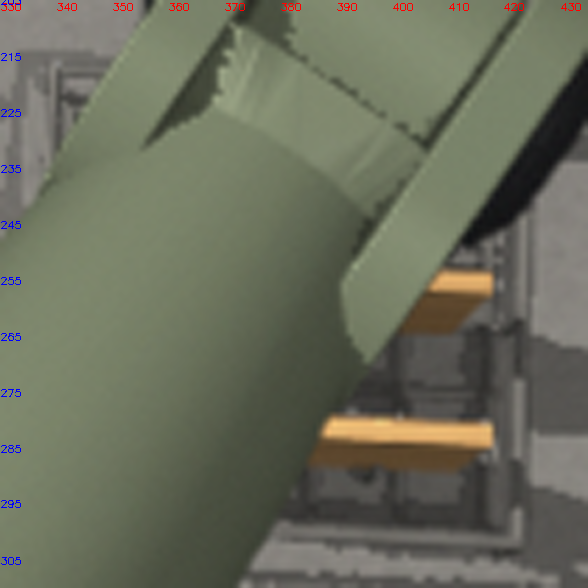

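Run:
```python
from fit import *
im,Cw=load("b1");Ct=cam("top")
P=np.array([(-5,88),(5,88),(-5,-88),(5,-88)])/1000
W={'L':[(292.5,165.5),(303,165),(284.7,336),(293.5,336)],'R':[(363.2,166.2),(373.8,167),(347.5,342.3),(355.5,342.3)]}
T={'L':[(345.6,281.6),(346,278),(418,285),(418,281)],'R':[(345.6,254),(345.6,251),(418,258),(418,253.6)]}
for k in W:
    def f(q,w=1,t=1):
        X=s2w(q[:3],np.column_stack([P,np.full(4,q[3])]));return np.concatenate([w*(proj(Cw,X)-W[k]).ravel(),t*(proj(Ct,X)-T[k]).ravel()*1.])
    for wt in((1,1),(1,0)):
        r=least_squares(f,[.45,-.27,0,.12],args=wt,x_scale=[.01,.01,.1,.01]);print(k,wt,r.x.round(4),f(r.x).round(1).tolist())
```

```text
L (1, 1) [ 0.4033 -0.2618 -0.0651  0.1218] [-0.4, -0.7, -0.1, 0.6, -0.4, -0.5, 0.3, 0.1, 0.2, -0.4, -0.0, -0.9, 0.4, -0.1, 0.5, -0.2]
L (1, 0) [ 0.4034 -0.2618 -0.0659  0.1221] [-0.2, -0.6, 0.1, 0.6, -0.3, -0.3, 0.4, 0.3, 0.2, -0.5, 0.0, -1.0, 0.5, -0.2, 0.6, -0.3]
R (1, 1) [ 0.4676 -0.2622 -0.0629  0.1339] [-0.4, -0.1, 0.2, -0.1, -0.9, -0.4, 0.9, 0.2, 0.0, 0.3, 0.2, -0.8, 0.3, -0.2, 0.4, 0.1]
R (1, 0) [ 0.4677 -0.2623 -0.0632  0.1337] [-0.3, 0.1, 0.3, -0.0, -0.9, -0.3, 0.9, 0.3, 0.1, 0.3, 0.2, -0.8, 0.3, -0.2, 0.4, 0.1]
```

```bash
cat > pick.py <<'E'
from fit import *
def pick(b,zt):
    gz=zt-.040;bot.set_gripper(.42,50)
    bot.move_pose([b[0],b[1],zt+.05],quat(b[2]))
    print(bot.move_linear([b[0],b[1],gz],.12,until_force=8),bot.read_position())
    bot.set_gripper(0,50);z0=bot.read_position()[2];print("w",bot.read_gripper_width()*85,z0,bot.read_ft_force())
    bot.move_linear([b[0],b[1],gz+.09],.12);print(bot.read_gripper_width()*85,bot.read_ft_force(),bot.read_clock())
    return z0
E
python3 - <<'E'
from pick import *
z0=pick([.4676,-.2622,-.063],.134)
snap("wrist","p1.png")
bot.move_linear(tgt(.056,.07,.19),.25,rotation=qA);print(PA())
snap("wrist","p2.png");snap("scene","p2s.png");print(z0,bot.read_clock())
E
```

```text
False [ 0.46826034 -0.2626369   0.09499978]
w 9.6525829061753 0.09494476845388868 [0.22099321 0.58965494 6.72194405]
9.361520878614098 [-0.72192227  0.36503036 -2.18720381] 27.8083
(array([ 55.57,  68.97, 189.92]), array([-0.9 , -0.27, -1.38]))
0.09494476845388868 29.55
```

View pics/p2.png

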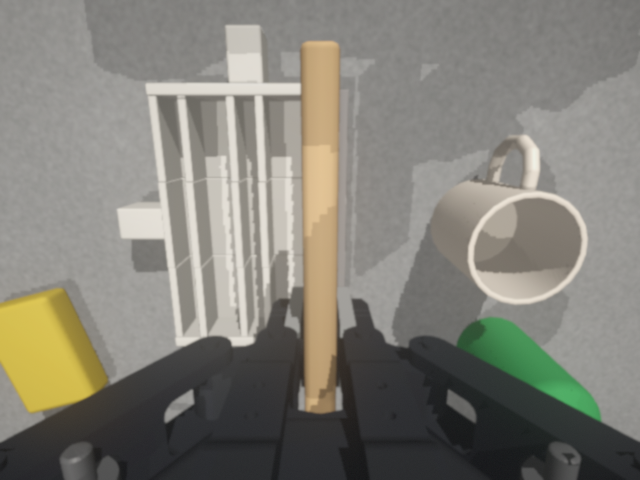

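View pics/p2s.png

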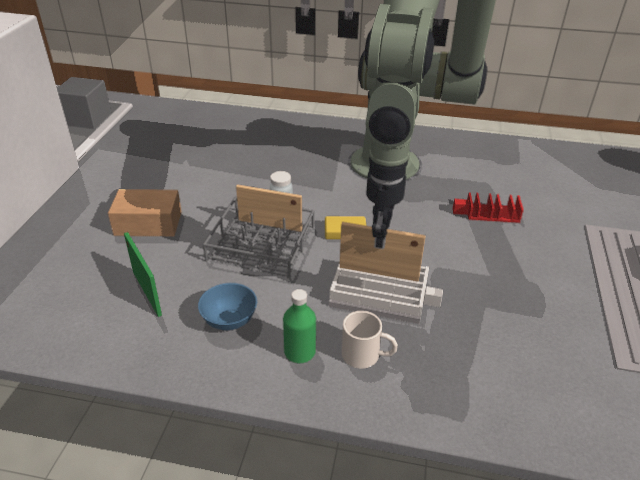

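Run:
```python
from pick import *
C=cam("wrist");c,s=np.cos(A[2]),np.sin(A[2])
for z in(.23,.226):
    for w in unproj(C,[[320,43],[320,411]],z):
        d=w[:2]-A[:2];print(z,(c*d[0]+s*d[1]).round(4),(-s*d[0]+c*d[1]).round(4))
```

```text
0.23 0.0553 0.1579
0.23 0.0552 0.0498
0.226 0.0553 0.1589
0.226 0.0552 0.0465
```

Run:
```python
from pick import *
z0=.0949
bot.move_linear(tgt(.056,.0695,.145),.15)  # bottom ~58mm
bot.wait(.2);print(PA())
print(bot.move_linear(tgt(.056,.0695,z0-.004),.05,until_force=6),PA())
print(bot.move_linear(tgt(.056,.0695,z0-.0085),.02,until_force=5),PA())
snap("wrist","p3.png");snap("scene","p3s.png");print(bot.read_clock())
```

```text
(array([ 56.96,  69.44, 146.43]), array([ 0.12, -0.18, -1.69]))
False (array([56.33, 69.52, 91.34]), array([ 0.57, -0.89, -1.58]))
True (array([57.14, 69.66, 88.99]), array([0.38, 0.65, 3.31]))
31.7667
```

View pics/p3s.png

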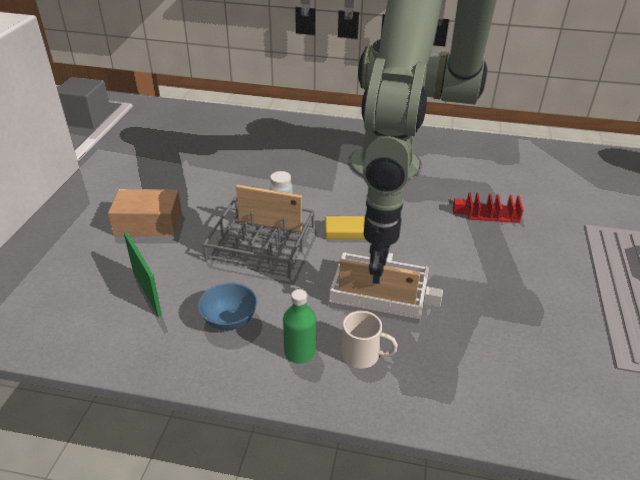

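View pics/p3.png

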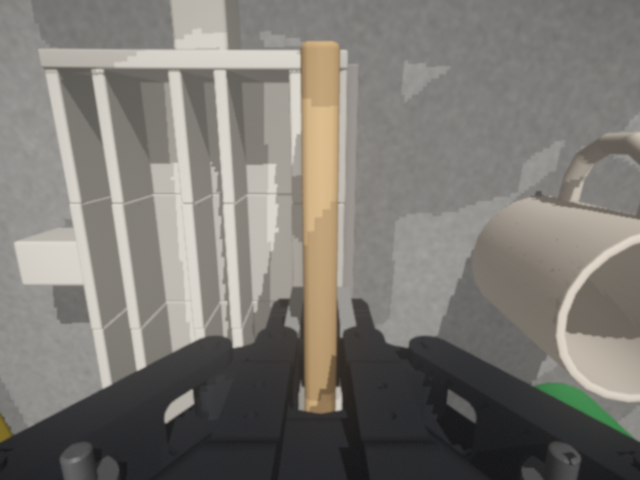

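Run:
```python
from pick import *
p=PA()[0]/1000
bot.set_gripper(.36);bot.move_linear(tgt(p[0],p[1],.2),.15)
bot.wait(.1);snap("wrist","p4.png");snap("scene","p4s.png")
bot.move_pose([.37,-.22,.33],quat(0)); im,C=snap("wrist","p5.png");np.savez("b3.npz",im=im,K=C[0],k1=C[1],E=C[2]);print(bot.read_clock())
```

```text
34.7583
```

View pics/p4.png

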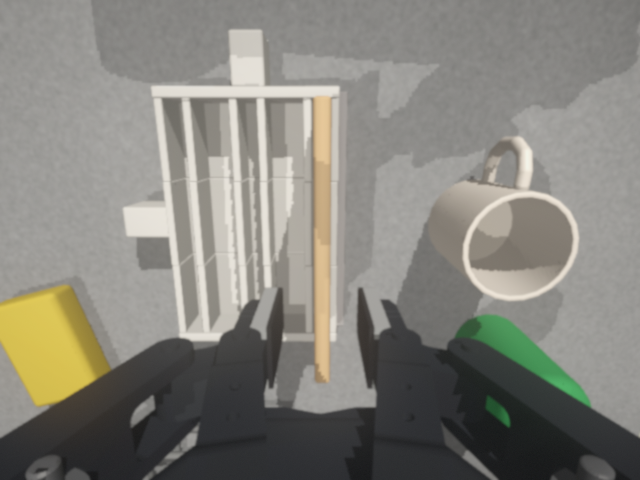

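View pics/p5.png

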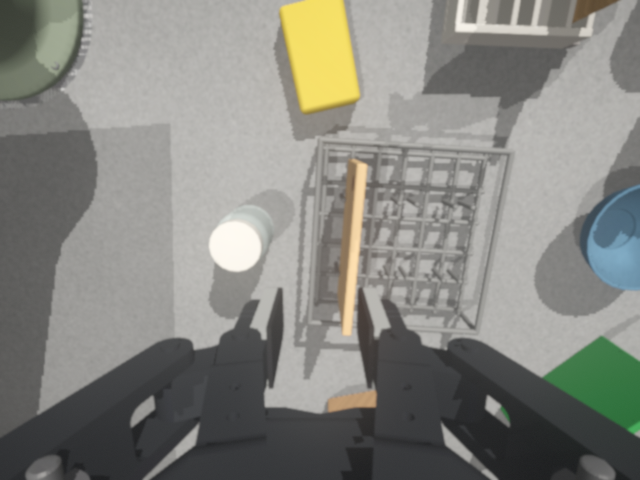

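Run:
```python
from pick import *
z0=pick([.4033,-.2618,-.065],.122)
bot.move_linear(tgt(-.056,.0695,.17),.25,rotation=qA);bot.wait(.2);print(PA())
snap("wrist","q1.png")
bot.move_linear(tgt(-.056,.0695,z0+.05),.15);bot.wait(.2);print(PA())
print(bot.move_linear(tgt(-.056,.0695,z0-.004),.05,until_force=6),PA())
print(bot.move_linear(tgt(-.056,.0695,z0-.0085),.02,until_force=5),PA(),z0)
snap("wrist","q2.png");snap("scene","q2s.png");print(bot.read_clock())
```

```text
False [ 0.40394329 -0.26232265  0.08290535]
w 9.42976723125369 0.08286822515204154 [ 0.05306136 -0.12911921  6.19117023]
9.197876575006546 [-0.45773864 -0.67287332 -1.11266603] 37.8333
(array([-56.1 ,  68.69, 170.07]), array([ 0.56, -0.62, -0.79]))
(array([-55.14,  69.5 , 133.96]), array([ 0.54, -0.74, -1.53]))
False (array([-55.65,  69.51,  79.21]), array([ 0.58, -0.34, -1.08]))
True (array([-55.09,  69.59,  76.87]), array([-0.59,  0.06,  4.04])) 0.08286822515204154
41.775
```

View pics/q2.png

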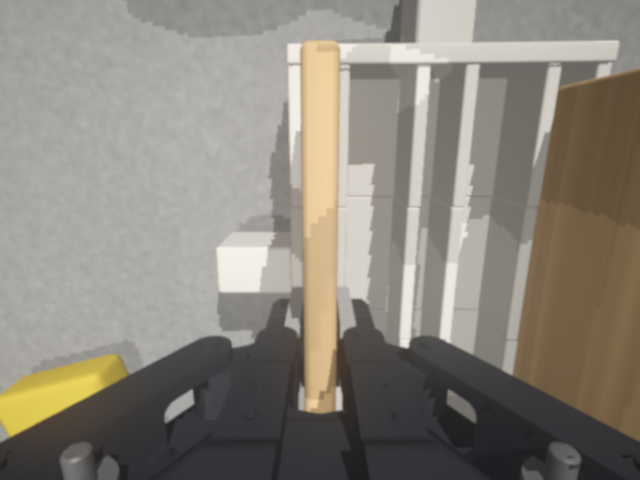

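View pics/q2s.png

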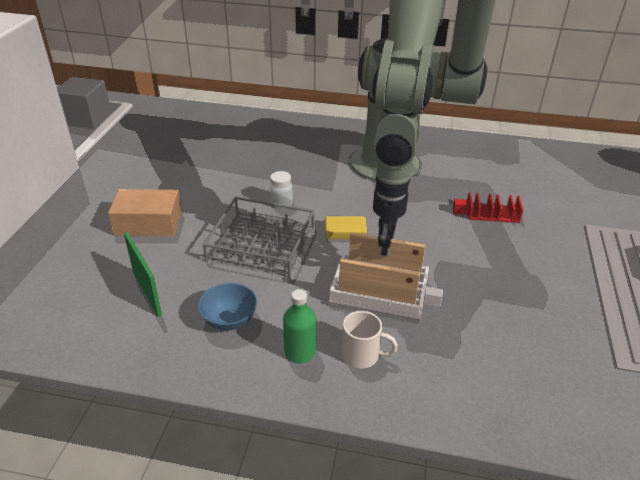

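Both boards reached floor height, each 6 mm below its basket height as expected. I'll release this one, retreat and verify.

Run:
```python
from pick import *
p=PA()[0]/1000
bot.set_gripper(.36);bot.move_linear(tgt(p[0],p[1],.2),.15)
bot.move_linear(tgt(0,.10,.33),.3);bot.wait(.3)
im,C=snap("wrist","r1.png");np.savez("r1.npz",im=im,K=C[0],k1=C[1],E=C[2])
o=cv2.resize(im,None,fx=3,fy=3,interpolation=cv2.INTER_CUBIC)
for k,y in(('middle',.07),('endpiece',.14),('anchor',0)):
    for a,b in edges(k):
        pp=proj(C,s2w(list(tgt(0,y,0)[:2])+[A[2]],np.array([a,b])/1000.))*3
        cv2.line(o,tuple(int(round(v)) for v in pp[0]),tuple(int(round(v)) for v in pp[1]),(0,0,255),1)
cv2.imwrite("pics/r1o.png",o[280:880,580:1380])
bot.move_pose([.25,.4,.33],quat(1.0))
t,_=snap("top","r1t.png");s,_=snap("scene","r1s.png");print(bot.read_clock())
b=cv2.resize(t[170:270,200:340],None,fx=5.6,fy=5.6,interpolation=cv2.INTER_CUBIC);cv2.imwrite("pics/r1tc.png",b)
b=cv2.resize(s[220:330,310:460],None,fx=5.2,fy=5.2,interpolation=cv2.INTER_CUBIC);cv2.imwrite("pics/r1sc.png",b)
```

```text
45.85
```

View pics/r1o.png

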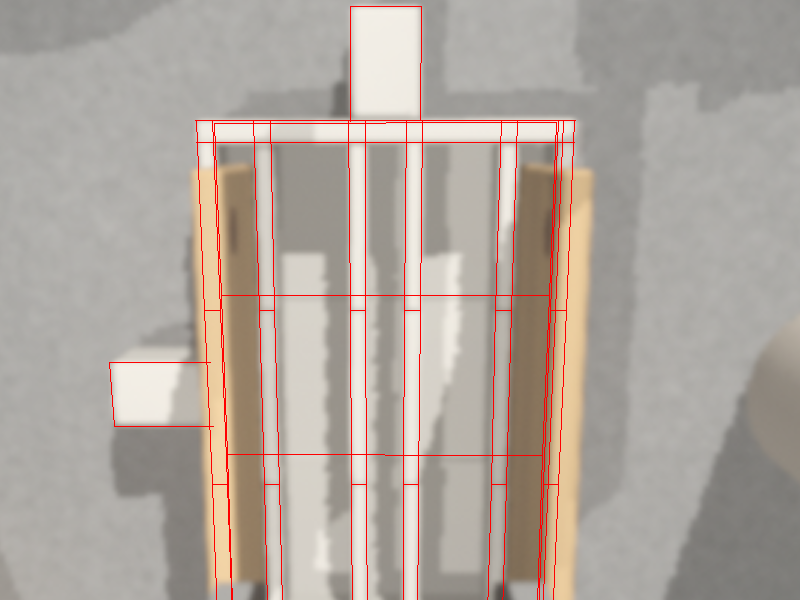

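View pics/r1tc.png

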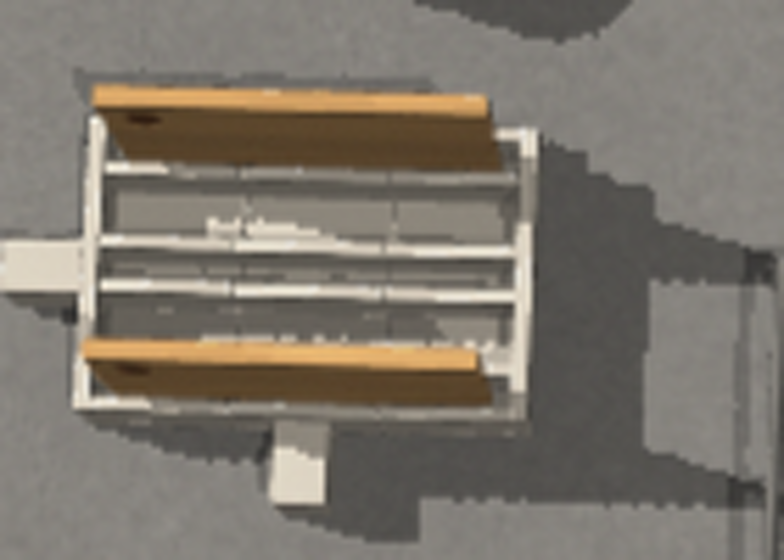

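View pics/r1sc.png

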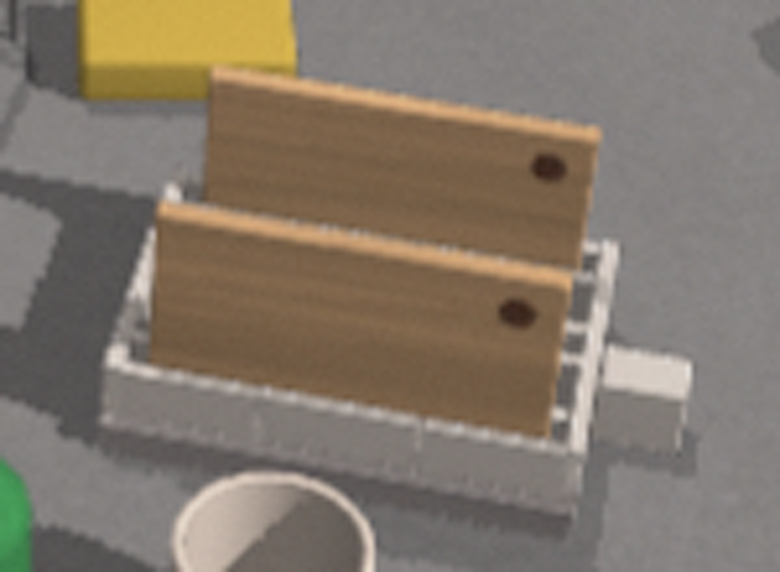

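View pics/r1t.png

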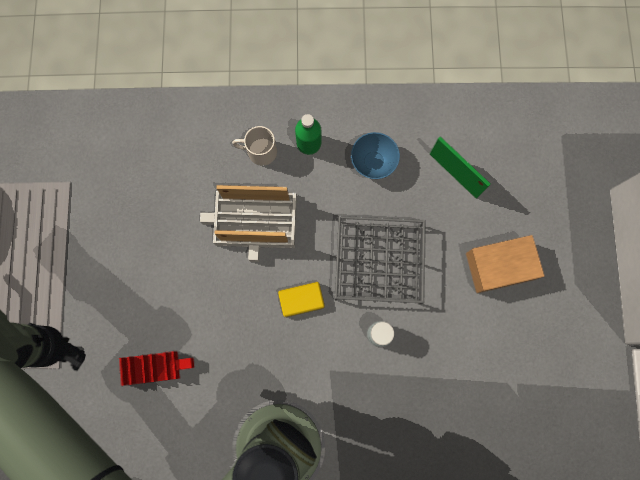

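Run:
```python
from fit import *
C=cam("top")
for n,px,ht in(("g2",[(216.6,185.4),(287,187.3),(216.6,189.5),(287,190.7)],(.132,.12)),("g0",[(215,230.7),(285.4,232.8),(215,234.6),(285.4,236.4)],(.12,.108))):
    for z in ht:
        for l in(-.03,.03): pass
        w=unproj(C,px,z)[:,:2]-A[:2];c,s=np.cos(A[2]),np.sin(A[2]);a=np.column_stack([c*w[:,0]+s*w[:,1],-s*w[:,0]+c*w[:,1]])
        print(n,z,(a.mean(0)*1000).round(1),"len",np.linalg.norm(a[0]-a[1]).round(4),"yaw rel",round(-np.arctan2(a[0,0]-a[1,0],a[0,1]-a[1,1]),3))
```

```text
g2 0.132 [55.5 70.5] len 0.1751 yaw rel 0.0
g2 0.12 [58.8 72. ] len 0.1766 yaw rel 0.0
g0 0.12 [-56.9  70.1] len 0.1741 yaw rel -0.001
g0 0.108 [-54.6  71.6] len 0.1755 yaw rel -0.001
```

Run:
```python
from cell import bot
bot.close_job()
```

```text
the job is handed in; nothing more can be done
```

I finished the job at about 46 s and handed it in; the interface gives no verdict, so success rests on my own checks.

**Rack:** I placed the middle section and then the end section against the rail and butted each against its neighbour. In the last wrist picture the rack model lies on both sections to about 1 mm.

**Boards:** Only two boards were in the basket. They now stand in grooves 0 and 2. My last checks showed:
- **Height:** each met the groove floor 6 mm lower than it stood in the basket, as expected.
- **Position:** the last top-camera picture puts both within about 1 mm across, 1 mm along and 0.001 rad of the groove. The across and along figures assume the boards are 112 and 124 mm tall.
- **Other things:** the basket is empty, the gripper is clear of the rack, and nothing else on the worktop looks moved.

**Disagreements:**
- The first push of the middle section towards the rail stopped about 3 mm short on friction. I lifted it slightly and repeated the push, which took it to the rail.
- My first picture fit put the board tops about 4 mm lower than boards 112 and 124 mm tall would stand, so I never confirmed which two of the three boards these are. It did not affect the placing.

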